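Put the mixed-up capping chucks back in their own nests

ROBOT

A 7-joint arm with a two-finger parallel gripper is mounted at the origin on a cart in front of the work surface, level with it; the furniture and walls round the work are solid. World frame = base frame: x ahead of the robot, y to its left, z up, the work surface at z = 0. Lengths are in m, angles in rad, forces in N, time in s.
With the tool pointing down it reaches from about 0.4 to 0.85 m from the base axis. Payload 4.5 kg.
Tool frame: the origin (TCP) lies midway between the tips of the shut fingers; the grasp point (between the pads) lies 19 mm behind it; z points along the fingers, y is the line along which they close (so a half turn about z gives the same grasp; the last joint's range is limited). The gripper opens to 88 mm and grips with 3 to 60 N. Pads are 18 mm wide; open, the fingers measure 123 mm over their backs; the gripper's body (75 mm by 187 mm) begins 45 mm behind the grasp point.
Start: joints at [-1.088, 0.689, -0.195, 1.565, 0.157, 0.902, -0.215], TCP at [0.271, 0.563, 0.215] pointing down, gripper open.
Joint ranges: [-3.01, 3.01], [-0.46, 2.08], [-1.47, 1.51], [0.13, 2.56], [-1, 4.14], [0.04, 2.09], [-2.66, 2.66]. Speed limits (rad/s): [2.57, 2.57, 3.14, 3.14, 3.14, 3.14, 3.14].

INTERFACE

Orientations are given as a unit quaternion [x, y, z, w].
In Python, from plant import r gives the robot as it stands. The module is installed in compiled form; this text tells all that it offers.
- The arm moves only by the tool step_arm, never from a script. Its argument "series" is a list of rows, each a list of 7 numbers: the shift along the world's x, y, z in mm, then the turn, a rotation vector about the world's x, y, z in rad, then the closure, from 0 (fully open) to 1 (shut). A call has 1 to 20 rows; each row shifts and turns the commanded pose from where the row before left it; what a row does not reach is not made up. A row lasts 1/10 s, in which the tool goes at most 50 mm and 8.59 degrees, less where a joint would pass 70% of its speed; a pose out of reach is approached as far as the arm can. A call is refused whole if a number of a shift passes 50 or a number of a turn 0.15, either way. A call with a gripper value outside its range is refused whole. The fingers move at their own pace and stop on an object; "force" is the grip in N (left out, the last holds). Time passes only in rows, so rows that do not move let the fingers close. It gives the time, the measured TCP pose, the force, the opening and the grip force at its end, in the units of the state.
- r.get_state(): the state, without advancing time (a new reading comes with each control period).
- r.snapshot(name): name is "side" or "top"; returns (picture, depth): 480x640x3 uint8, blue, green, red; 480x640 float32, m along the optical axis (not along the pixel's ray), 0 where there is no reading.
- r.get_calibration(name): a dict with "intrinsics" (3x3 intrinsics, pixels), "pose" (4x4, takes a point from camera to world coordinates). Camera axes: x right, y up, looking along -z (the intrinsics and any distortion apply to the point x, -y, -z); pixel columns grow to the right and rows downward; lengths in m; the calibration is good to about 2 mm. A picture is of the moment at which its call begins. get_calibration takes no time and is no camera call.
- r.finish_job(): hands the job in; it is judged then, once.
The state is a dict: "clock": time; "q": joint angles; "qd": joint speeds; "joint_torque": joint torques, N m; "tool_pos": TCP position; "eef_rot": TCP orientation; "contact_force": force on the tool from outside, world axes, zero at the start; "moment": the same for the moment, N m; "opening": opening from 0.0 (shut) to 1.0 (fully open); "finger_force": force on a finger pad.
Only numpy, scipy, OpenCV 4.12 (cv2) and the standard library are available. Lean on these libraries where they do the work, as an engineer would, in place of code of your own. Each camera call takes 0.05 s, during which the arm holds its last target. There are 200 camera calls.

TASK

After the last changeover the four capping chucks were put back into each other's nests. Put every chuck into the nest with the border of its own colour, upright and fully down in the recess; park a chuck on the clean black rubber pad when you need a free spot. They are clean parts: stand them only in nests or on the pad, never on the bare bench.

Things in the scene. Friction and masses are not known exactly. Their poses are not given: they have to be found in the camera images.
- chuck_blue_center (a point): The blue capping chuck: a loose, solid upright plastic ring-shaped part, 62 mm in diameter and 34 mm tall with a flat foot, about 120 g; this point is its centre, half-way up (17 mm above its foot); z is its axis, up when upright. Grasp it round its outside from above.
- chuck_red_center (a point): The red capping chuck: a loose, solid upright plastic ring-shaped part, 43 mm in diameter and 31 mm tall with a flat foot, about 60 g; this point is its centre, half-way up (15.5 mm above its foot); z is its axis, up when upright. Grasp it round its outside from above.
- chuck_green_center (a point): The green capping chuck: a loose, solid upright plastic ring-shaped part, 30 mm in diameter and 31 mm tall with a flat foot, about 40 g; this point is its centre, half-way up (15.5 mm above its foot); z is its axis, up when upright. Grasp it round its outside from above.
- chuck_yellow_center (a point): The yellow capping chuck: a loose, solid upright plastic ring-shaped part, 18 mm in diameter and 28 mm tall with a flat foot, about 20 g; this point is its centre, half-way up (14 mm above its foot); z is its axis, up when upright. Grasp it round its outside from above.
- nest_blue_floor (a point): Nest of the blue chuck: fixed white block, 92 x 92 x 16 mm, blue border line round its top, in its middle a round flat-bottomed recess 74 mm in diameter, 8 mm deep. This point: centre of the recess floor, 8 mm under the block's top, which is 18 mm above the bench (z = 0). x, y run along the block's sides. The four nests stand in a square, 96 mm apart, in changing order; too large a chuck stands on the block's top.
- nest_red_floor (a point): Nest of the red chuck: fixed white block, 92 x 92 x 16 mm, red border line round its top, in its middle a round flat-bottomed recess 54 mm in diameter, 8 mm deep. This point: centre of the recess floor, 8 mm under the block's top, which is 18 mm above the bench (z = 0). x, y run along the block's sides. The four nests stand in a square, 96 mm apart, in changing order; too large a chuck stands on the block's top.
- nest_green_floor (a point): Nest of the green chuck: fixed white block, 92 x 92 x 16 mm, green border line round its top, in its middle a round flat-bottomed recess 40 mm in diameter, 8 mm deep. This point: centre of the recess floor, 8 mm under the block's top, which is 18 mm above the bench (z = 0). x, y run along the block's sides. The four nests stand in a square, 96 mm apart, in changing order; too large a chuck stands on the block's top.
- nest_yellow_floor (a point): Nest of the yellow chuck: fixed white block, 92 x 92 x 16 mm, yellow border line round its top, in its middle a round flat-bottomed recess 28 mm in diameter, 8 mm deep. This point: centre of the recess floor, 8 mm under the block's top, which is 18 mm above the bench (z = 0). x, y run along the block's sides. The four nests stand in a square, 96 mm apart, in changing order; too large a chuck stands on the block's top.
- pad_top (a point): The parking pad: a fixed square of black rubber with fine grey ribs, 112 x 112 mm, 6 mm thick, lying on the bench beside the tray, empty at the start. This point is the centre of its top face; x and y run along its sides. Room for one chuck at a time.

How it is judged:
At the end, for the whole second after the job is handed in: Every chuck stands upright (within 0.1 rad), released and at rest, fully down on the floor of the recess of its own colour (foot within 2 mm of the floor, centre within 8 mm of the recess's centre) (horizontal distance between chuck_blue_center and nest_blue_floor below 0.008 m and z of chuck_blue_center in the frame of nest_blue_floor below 0.019 m and angle between each of chuck_blue_center, chuck_red_center, chuck_green_center, chuck_yellow_center's own z axis and vertical below 0.1 rad and linear speed of each of chuck_blue, chuck_red, chuck_green, chuck_yellow below 0.02 m/s and horizontal distance between chuck_red_center and nest_red_floor below 0.008 m and z of chuck_red_center in the frame of nest_red_floor below 0.0175 m and horizontal distance between chuck_green_center and nest_green_floor below 0.008 m and z of chuck_green_center in the frame of nest_green_floor below 0.0175 m and horizontal distance between chuck_yellow_center and nest_yellow_floor below 0.008 m and z of chuck_yellow_center in the frame of nest_yellow_floor below 0.016 m); the robot touches nothing.
It fails at once if the blue chuck is set on the bare bench (height (world z) of chuck_blue_center below 0.02 m).
It fails at once if the red chuck is set on the bare bench (height (world z) of chuck_red_center below 0.0185 m).
It fails at once if the green chuck is set on the bare bench (height (world z) of chuck_green_center below 0.0185 m).
It fails at once if the yellow chuck is set on the bare bench (height (world z) of chuck_yellow_center below 0.017 m).
It also fails if it takes over 112 s, if anything falls off the work surface, if the arm or the gripper's body presses on something with over 40 N, if the wrist force passes 120 N, or if a joint passes its speed limit or range.

## Working session

There is one attempt and no reset: what is moved stays moved. The work goes in short steps, Python scripts to look and compute and a tool call to move; the robot and the scene stay as the last step left them, time stands still between calls to the robot, and variables do not carry over. Pictures are saved under pics/ and viewed, at most 14 in all, crops included, and the job is handed in when it is done.

Besides the shell and the picture viewer there is one more tool, called after ">>>" by a JSON object that holds its "op" and its "data", one argument or row to a line. step_arm: Moves the arm, as the interface text tells. Its arguments: {"type":"object","properties":{"series":{"type":"array"},"force":{"type":"number"}},"required":["series"]}

```bash
mkdir -p pics; python3 - <<'E'
from plant import r
import cv2,numpy as np
s=r.get_state();print(s)
for n in("top","side"):
    p,d=r.snapshot(n);cv2.imwrite(f"pics/{n}0.png",p);np.save(f"{n}0.npy",d)
    c=r.get_calibration(n);print(n,c)
E
```

```text
{'clock': 0.0, 'q': array([-1.08823173,  0.69001414, -0.19448689,  1.56633458,  0.1572975 ,
        0.90248833, -0.21509625]), 'qd': array([-0.0019652 ,  0.00161641,  0.00071108, -0.0015597 , -0.00129065,
       -0.00017223, -0.00139321]), 'joint_torque': array([ 2.77727295e-04, -5.27557433e+01, -1.26653686e+00, -1.53432798e+01,
       -5.25751279e-02,  6.57749290e-03,  1.72656482e-04]), 'tool_pos': array([0.27092611, 0.56247977, 0.21439308]), 'eef_rot': array([ 2.22472635e-01,  9.74938494e-01, -9.17506789e-04, -1.35075669e-04]), 'contact_force': array([-0.36557074, -0.29211885,  1.19572424]), 'moment': array([ 0.0011923 , -0.00965357,  0.0215651 ]), 'finger_force': 0.0, 'opening': 1.0060502122842878}
top {'intrinsics': array([[498.80060725,   0.        , 315.41349692],
       [  0.        , 498.80060725, 233.4401796 ],
       [  0.        ,   0.        ,   1.        ]]), 'pose': array([[-9.97292395e-04,  9.86853154e-01, -1.61616390e-01,
         3.62773359e-01],
       [-9.99756793e-01, -4.54450337e-03, -2.15801606e-02,
        -1.11880267e-02],
       [-2.20309157e-02,  1.61555562e-01,  9.86617676e-01,
         9.05594202e-01],
       [ 0.00000000e+00,  0.00000000e+00,  0.00000000e+00,
         1.00000000e+00]])}
side {'intrinsics': array([[619.04489924,   0.        , 323.98349492],
       [  0.        , 619.04489924, 239.38246086],
       [  0.        ,   0.        ,   1.        ]]), 'pose': array([[ 0.88242159,  0.28248592, -0.37620985,  0.09956209],
       [-0.47043052,  0.52093878, -0.71226253, -0.73374643],
       [-0.00522184,  0.80549642,  0.59257763,  0.66793948],
       [ 0.        ,  0.        ,  0.        ,  1.        ]])}
```

View pics/top0.png

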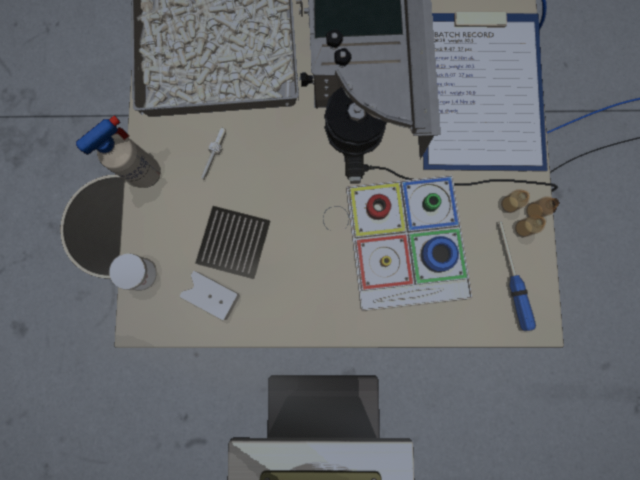

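View pics/side0.png

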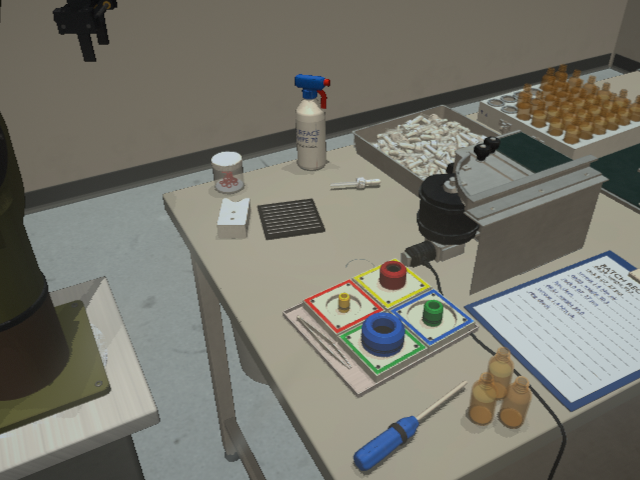

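The nests (top view) are yellow (378,208), blue (431,203), red (385,261) and green (439,254). Red sits in yellow, green in blue, yellow in red and blue in green. The pad is at (233,241). That makes two swaps, both via the pad.

```bash
cat > h.py <<'E'
from plant import r
import cv2,numpy as np
HUE=dict(red=[(0,8),(172,180)],yellow=[(20,34)],green=[(45,85)],blue=[(100,125)])
H=dict(blue=.034,red=.031,green=.031,yellow=.028)
def mask(p,c,smin=110):
    h=cv2.cvtColor(p,cv2.COLOR_BGR2HSV);m=0
    for a,b in HUE[c]: m=m|cv2.inRange(h,(a,smin,50),(b,255,255))
    return m
def rays(n,uv):
    c=r.get_calibration(n);K=c["intrinsics"];T=c["pose"];uv=np.atleast_2d(uv).astype(float)
    d=np.c_[(uv[:,0]-K[0,2])/K[0,0],-(uv[:,1]-K[1,2])/K[1,1],-np.ones(len(uv))]
    return d@T[:3,:3].T,T[:3,3]
def plane(n,uv,z):
    d,o=rays(n,uv);return o+d*((z-o[2])/d[:,2])[:,None]
def cloud(n,dep,uv):
    d,o=rays(n,uv);u=np.asarray(uv,int);return o+d*dep[u[:,1],u[:,0]][:,None]
ROI=dict(top=(340,170,480,315),side=(280,250,480,390))
def chucks(n,p,dep,box=None):
    """colour pixels standing above nest tops -> top circle centre"""
    out={}
    x0,y0,x1,y1=box or ROI[n]
    for c in HUE:
        m=mask(p,c);k=np.zeros_like(m);k[y0:y1,x0:x1]=m[y0:y1,x0:x1]
        uv=np.argwhere(k>0)[:,::-1]
        if len(uv)<8: continue
        P=cloud(n,dep,uv);P=P[P[:,2]>.024]
        if len(P)<8: continue
        zt=np.percentile(P[:,2],90);Q=P[P[:,2]>zt-.005]
        (cx,cy),rad=cv2.minEnclosingCircle(Q[:,:2].astype(np.float32))
        out[c]=np.round([cx,cy,zt,rad],4)
    return out
E
python3 - <<'E'
from h import *
for n in("top","side"):
    p=cv2.imread(f"pics/{n}0.png");dep=np.load(f"{n}0.npy")
    print(n,chucks(n,p,dep))
    x0,y0,x1,y1=ROI[n]
    for c in HUE:
        m=mask(p,c,90);k=np.zeros_like(m);k[y0:y1,x0:x1]=m[y0:y1,x0:x1]
        uv=np.argwhere(k>0)[:,::-1];P=cloud(n,dep,uv);uv=uv[(P[:,2]<.024)&(P[:,2]>.012)]
        X=plane(n,uv,.018)[:,:2].astype(np.float32)
        b=cv2.minAreaRect(X);print(c,np.round(b[0],4),np.round(b[1],4),round(b[2],1))
    g=cv2.cvtColor(p,cv2.COLOR_BGR2GRAY)
    k=np.zeros_like(g);bx=(190,195,280,285) if n=="top" else (250,190,335,245)
    k[bx[1]:bx[3],bx[0]:bx[2]]=(g<75)[bx[1]:bx[3],bx[0]:bx[2]]*255
    k=cv2.morphologyEx(k,cv2.MORPH_CLOSE,np.ones((5,5)))
    ct=max(cv2.findContours(k,0,1)[0],key=cv2.contourArea)[:,0]
    b=cv2.minAreaRect(plane(n,ct,.006)[:,:2].astype(np.float32));print("pad",np.round(b[0],4),np.round(b[1],4),b[2])
# tall things near the tray
dep=np.load("top0.npy")
uv=np.argwhere(dep>0)[:,::-1];P=cloud("top",dep,uv)
for x0,x1,y0,y1 in((.55,.6,-.2,0),(.6,.65,-.2,0),(.55,.6,-.3,-.2),(.6,.65,-.3,-.2),(.6,.7,-.2,-.05),(.3,.6,.1,.35)):
    s=(P[:,0]>x0)&(P[:,0]<x1)&(P[:,1]>y0)&(P[:,1]<y1);print((x0,x1,y0,y1),np.percentile(P[s,2],[50,95,100]).round(3))
E
```

```text
top {'red': array([ 0.4656, -0.0641,  0.0496,  0.1157]), 'yellow': array([ 0.4128, -0.0642,  0.0398,  0.073 ]), 'green': array([ 0.4665, -0.1101,  0.0423,  0.1434]), 'blue': array([ 0.4204, -0.1226,  0.0529,  0.1255])}
red [ 0.4574 -0.1141] [0.0871 0.0873] 6.2
yellow [ 0.5528 -0.1035] [0.0884 0.0882] 6.2
green [ 0.4976 -0.2063] [0.1468 0.0871] 6.3
blue [ 0.5631 -0.1992] [0.0892 0.0891] 6.2
pad [0.4964 0.16  ] [0.1112 0.1099] 75.52191925048828
side {'red': array([ 0.333 , -0.4129,  0.0479,  0.3969]), 'yellow': array([ 0.321 , -0.4122,  0.0431,  0.3905]), 'green': array([ 0.3367, -0.465 ,  0.0414,  0.3585]), 'blue': array([ 0.295 , -0.464 ,  0.0518,  0.3332])}
red [ 0.5061 -0.1112] [0.1849 0.0889] 6.4
yellow [ 0.5218 -0.11  ] [0.1531 0.0893] 6.3
green [ 0.5088 -0.2079] [0.1697 0.0882] 6.2
blue [ 0.5242 -0.205 ] [0.168  0.0909] 6.0
pad [0.4951 0.1534] [0.1149 0.1096] 75.31680297851562
(0.55, 0.6, -0.2, 0) [0.016 0.045 0.052]
(0.6, 0.65, -0.2, 0) [0.003 0.151 0.18 ]
(0.55, 0.6, -0.3, -0.2) [0.004 0.036 0.043]
(0.6, 0.65, -0.3, -0.2) [0.002 0.018 0.021]
(0.6, 0.7, -0.2, -0.05) [0.075 0.174 0.181]
(0.3, 0.6, 0.1, 0.35) [0.001 0.049 0.116]
```

```bash
python3 - <<'E'
s=open('h.py').read()
s=s.replace("        uv=np.argwhere(k>0)[:,::-1]\n        if","        k[dep<=0]=0;uv=np.argwhere(k>0)[:,::-1]\n        if")
s=s.replace("P=cloud(n,dep,uv);P=P[P[:,2]>.024]\n        if len(P)<8: continue","P=cloud(n,dep,uv);g=(P[:,2]>.024)&(P[:,2]<.3);k[:]=0;k[uv[g,1],uv[g,0]]=255\n        _,L,st,_=cv2.connectedComponentsWithStats(k)\n        if len(st)<2: continue\n        P=cloud(n,dep,np.argwhere(L==1+st[1:,4].argmax())[:,::-1])")
open('h.py','w').write(s)
E
python3 - <<'E'
from h import *
for n in("top","side"):
    p=cv2.imread(f"pics/{n}0.png");dep=np.load(f"{n}0.npy")
    print(n,chucks(n,p,dep))
    x0,y0,x1,y1=ROI[n]
    for c in HUE:
        m=mask(p,c,90);k=np.zeros_like(m);k[y0:y1,x0:x1]=m[y0:y1,x0:x1];k[dep<=0]=0
        uv=np.argwhere(k>0)[:,::-1];P=cloud(n,dep,uv);uv=uv[(P[:,2]<.024)&(P[:,2]>.012)]
        k[:]=0;k[uv[:,1],uv[:,0]]=255;k=cv2.morphologyEx(k,cv2.MORPH_CLOSE,np.ones((3,3)))
        ct=max(cv2.findContours(k,0,1)[0],key=lambda a:cv2.contourArea(cv2.convexHull(a)))[:,0]
        b=cv2.minAreaRect(plane(n,ct,.018)[:,:2].astype(np.float32));print(c,np.round(b[0],4),np.round(b[1],4),round(b[2],1))
dep=np.load("top0.npy")
uv=np.argwhere(dep>0)[:,::-1];P=cloud("top",dep,uv)
s=(P[:,2]>.07)&(P[:,0]>.5)&(P[:,0]<.75)&(P[:,1]>-.4)&(P[:,1]<.05);Q=P[s]
for y in np.arange(-.4,.05,.05):
    w=Q[(Q[:,1]>y)&(Q[:,1]<y+.05)]
    if len(w): print(round(y,2),w[:,0].min().round(3),w[:,2].max().round(3))
E
```

```text
top {'red': array([ 0.5531, -0.1034,  0.0493,  0.0205]), 'yellow': array([ 0.4566, -0.1144,  0.0392,  0.0067]), 'green': array([ 0.5621, -0.1994,  0.042 ,  0.0132]), 'blue': array([ 0.4683, -0.2081,  0.0528,  0.0286])}
red [ 0.4574 -0.1141] [0.0871 0.0873] 6.2
yellow [ 0.5528 -0.1035] [0.0884 0.0882] 6.2
green [ 0.4677 -0.2097] [0.0865 0.0871] 6.2
blue [ 0.5631 -0.1992] [0.0892 0.0891] 6.2
side {'red': array([ 0.5529, -0.1081,  0.0479,  0.0218]), 'yellow': array([ 0.457 , -0.1191,  0.0376,  0.0088]), 'green': array([ 0.5631, -0.204 ,  0.0411,  0.0147]), 'blue': array([ 0.4676, -0.2126,  0.0518,  0.0293])}
red [ 0.4585 -0.1166] [0.089  0.0889] 6.4
yellow [ 0.5535 -0.1065] [0.0895 0.0892] 6.2
green [ 0.4685 -0.2123] [0.0884 0.0882] 6.2
blue [ 0.5618 -0.2022] [0.0923 0.0885] 6.3
-0.4 0.51 0.082
-0.35 0.554 0.081
-0.2 0.642 0.181
-0.15 0.643 0.18
-0.1 0.636 0.171
-0.05 0.64 0.171
-0.0 0.745 0.155
```

Both views agree to a few mm, so I'll average them. First swap: yellow to the pad. I'll grip along world y to keep the gripper body off the machine.

>>> {"op": "step_arm", "data": {
  "series": [
    [10,-38,0,0,0,0.15,0.5],
    [10,-38,0,0,0,0.15,0.5],
    [10,-38,0,0,0,0.149,0.5],
    [10,-38,0,0,0,0,0.5],
    [10,-38,0,0,0,0,0.5],
    [10,-38,0,0,0,0,0.5],
    [10,-38,0,0,0,0,0.5],
    [10,-38,0,0,0,0,0.5],
    [10,-38,0,0,0,0,0.5],
    [10,-38,0,0,0,0,0.5],
    [10,-38,0,0,0,0,0.5],
    [10,-38,0,0,0,0,0.5],
    [10,-38,0,0,0,0,0.5],
    [10,-38,0,0,0,0,0.5],
    [10,-38,0,0,0,0,0.5],
    [10,-38,0,0,0,0,0.5],
    [13,-36,0,0,0,0,0.5],
    [13,-35,-40,0,0,0,0.5],
    [0,0,0,0,0,0,0.5],
    [0,0,0,0,0,0,0.5]
  ],
  "force": 15
}}

```text
clock: 2.1
tool_pos: [0.4551, -0.1129, 0.1778]
eef_rot: [0.001, 1.0, 0.0, -0.001]
contact_force: [0.4, 1.4, -0.4]
opening: 0.502
finger_force: 0.0
```

>>> {"op": "step_arm", "data": {
  "series": [
    [2,-3,-35,0,0,0,0.5],
    [0,0,-35,0,0,0,0.5],
    [0,0,-30,0,0,0,0.5],
    [0,0,0,0,0,0,0.5],
    [0,0,0,0,0,0,0.5]
  ]
}}

```text
clock: 2.6
tool_pos: [0.4583, -0.1144, 0.0797]
eef_rot: [-0.001, 1.0, 0.0, 0.0]
contact_force: [-0.1, -0.5, -0.3]
opening: 0.503
finger_force: 0.0
```

```bash
python3 - <<'E'
from h import *
p,d=r.snapshot("side");print(r.get_state()["tool_pos"])
cv2.imwrite("pics/a.png",cv2.resize(p[180:400,240:480],(720,660))[:600])
E
```

```text
[ 0.45894986 -0.11484829  0.0802163 ]
```

View pics/a.png

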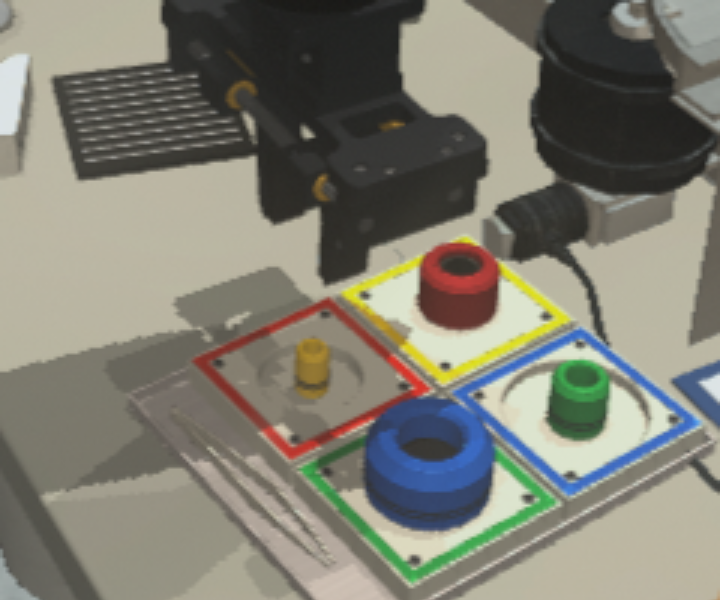

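The gripper is above the tray, with its tips at about crop (290,220) and (340,280), and the yellow chuck below at (312,365). I'll check that by projecting the TCP, and descend.

```bash
python3 - <<'E'
from h import *
c=r.get_calibration("side");T=np.linalg.inv(c["pose"]);K=c["intrinsics"]
for y in(-.137,-.154,-.093,-.075):
  for x in (.45,.468):
    q=T@[x,y,.080,1];u=K@[q[0],-q[1],-q[2]];u=u[:2]/u[2];print(x,y,(u-[240,180])*3)
E
```

```text
0.45 -0.137 [316.7278883  308.86799873]
0.468 -0.137 [348.58941929 297.54376031]
0.45 -0.154 [334.23458876 329.05401317]
0.468 -0.154 [366.3930754  317.42551682]
0.45 -0.093 [273.51834573 259.04544921]
0.468 -0.093 [304.63159539 248.45503686]
0.45 -0.075 [256.66389012 239.61150246]
0.468 -0.075 [287.47933933 229.30071393]
```

>>> {"op": "step_arm", "data": {
  "series": [
    [-1,-2,-20,0,0,0,0.5],
    [0,0,-15,0,0,0,0.5],
    [0,0,-10,0,0,0,0.5],
    [0,0,-7,0,0,0,0.5],
    [0,0,-4,0,0,0,0.5],
    [0,0,-3,0,0,0,0.5],
    [0,0,0,0,0,0,0.5],
    [0,0,0,0,0,0,0.5]
  ]
}}

```text
clock: 3.45
tool_pos: [0.4572, -0.1179, 0.0199]
eef_rot: [-0.0, 1.0, -0.0, 0.0]
contact_force: [0.2, 0.3, -0.0]
opening: 0.499
finger_force: 0.0
```

```bash
python3 - <<'E'
from h import *
p,d=r.snapshot("side");print(r.get_state()["tool_pos"])
cv2.imwrite("pics/b.png",cv2.resize(p[230:380,290:450],(800,750),interpolation=cv2.INTER_CUBIC)[:600])
E
```

```text
[ 0.45719509 -0.11789544  0.01995127]
```

View pics/b.png

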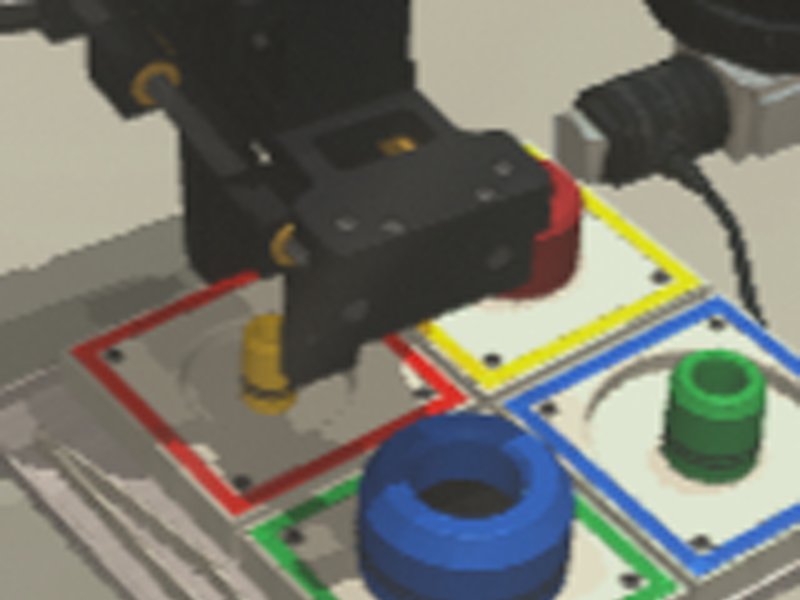

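The finger hangs from crop (285,250) to its tip at (285–355,385–360), right of the yellow chuck at (268,365). It looks offset, so I'll measure it with depth.

```bash
python3 - <<'E'
from h import *
p,d=r.snapshot("side")
for u,v in((352,303),(356,302),(350,298),(358,298),(354,290),(343,300),(343,308),(365,290)):
    print(u,v,p[v,u],cloud("side",d,np.array([[u,v]]))[0].round(4))
p,d=r.snapshot("top");print(chucks("top",p,d))
cv2.imwrite("pics/c.png",cv2.resize(p[160:310,330:490],(800,750),interpolation=cv2.INTER_CUBIC)[:600])
E
```

```text
352 303 [47 52 54] [ 0.4514 -0.1544  0.0539]
356 302 [46 51 53] [ 0.4579 -0.1549  0.0534]
350 298 [49 55 58] [ 0.448  -0.154   0.0649]
358 298 [46 50 52] [ 0.4306 -0.2038  0.1113]
354 290 [49 54 56] [ 0.4225 -0.2061  0.1306]
343 300 [ 45 126 156] [ 0.4541 -0.1233  0.0341]
343 308 [50 66 74] [ 0.4535 -0.1247  0.019 ]
365 290 [44 49 49] [ 0.4418 -0.2029  0.1202]
{'red': array([ 0.5535, -0.1028,  0.0492,  0.0203]), 'yellow': array([ 0.4901, -0.0769,  0.131 ,  0.0018])}
```

View pics/c.png

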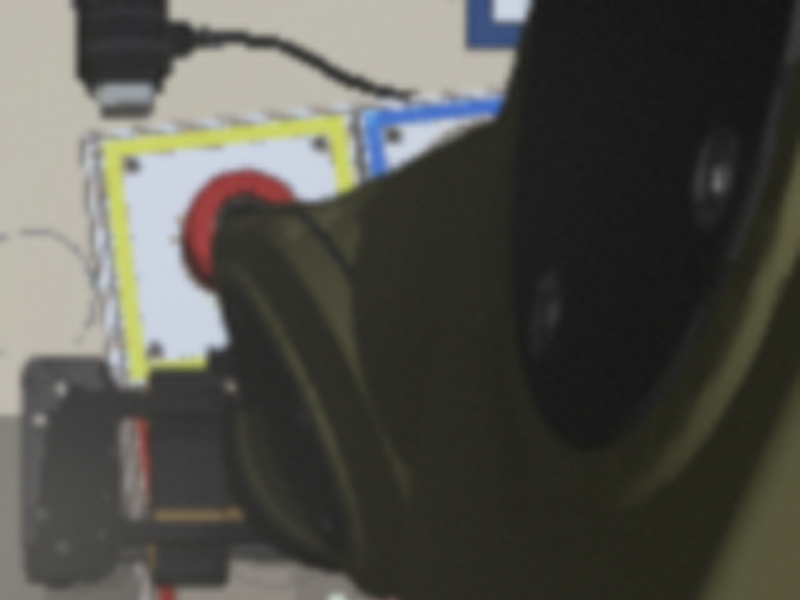

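>>> {"op": "step_arm", "data": {
  "series": [
    [0,0,0,0,0,0,0.85],
    [0,0,0,0,0,0,0.95],
    [0,0,0,0,0,0,1],
    [0,0,0,0,0,0,1],
    [0,0,0,0,0,0,1],
    [0,0,0,0,0,0,1]
  ],
  "force": 12
}}

```text
clock: 4.2
tool_pos: [0.457, -0.1178, 0.0197]
eef_rot: [-0.0, 1.0, 0.0, -0.0]
contact_force: [-0.0, -0.1, -0.7]
opening: 0.004
finger_force: 0.0
```

```bash
python3 - <<'E'
from h import *
p,d=r.snapshot("side");print(r.get_state()["tool_pos"])
cv2.imwrite("pics/d.png",cv2.resize(p[230:380,290:450],(800,750),interpolation=cv2.INTER_CUBIC)[:600])
E
```

```text
[ 0.45702632 -0.11781051  0.01967651]
```

View pics/d.png

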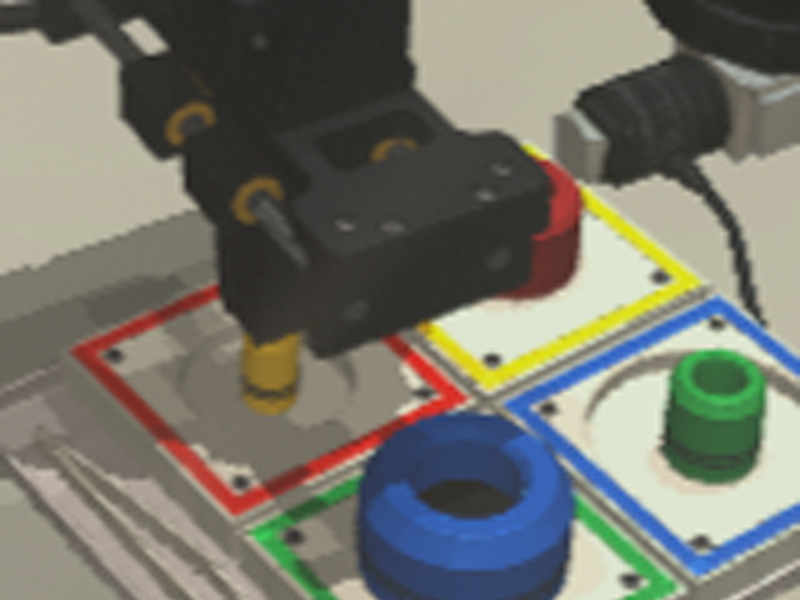

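The shut fingers end at crop (250–300,345), in front of the yellow chuck's top, and they closed on nothing. The tips must be about 20 mm higher than reported. I'll measure that.

```bash
python3 - <<'E'
from h import *
p,d=r.snapshot("side")
for u in(339,342,345,348):
    uv=np.array([[u,v] for v in range(284,303)])
    P=cloud("side",d,uv)
    print(u,[(v,int(p[v,u].max()),*(P[i]*1000).round().astype(int)) for i,(_,v) in enumerate(uv)][::2])
E
```

```text
339 [(np.int64(284), 44, np.int64(448), np.int64(-122), np.int64(67)), (np.int64(286), 44, np.int64(447), np.int64(-122), np.int64(64)), (np.int64(288), 46, np.int64(449), np.int64(-120), np.int64(58)), (np.int64(290), 47, np.int64(447), np.int64(-122), np.int64(56)), (np.int64(292), 48, np.int64(447), np.int64(-124), np.int64(54)), (np.int64(294), 50, np.int64(447), np.int64(-123), np.int64(49)), (np.int64(296), 73, np.int64(447), np.int64(-123), np.int64(45)), (np.int64(298), 121, np.int64(449), np.int64(-120), np.int64(38)), (np.int64(300), 120, np.int64(449), np.int64(-119), np.int64(33)), (np.int64(302), 123, np.int64(450), np.int64(-119), np.int64(28))]
342 [(np.int64(284), 46, np.int64(445), np.int64(-135), np.int64(79)), (np.int64(286), 46, np.int64(446), np.int64(-134), np.int64(74)), (np.int64(288), 47, np.int64(446), np.int64(-134), np.int64(69)), (np.int64(290), 50, np.int64(446), np.int64(-135), np.int64(66)), (np.int64(292), 52, np.int64(445), np.int64(-136), np.int64(64)), (np.int64(294), 53, np.int64(447), np.int64(-133), np.int64(57)), (np.int64(296), 56, np.int64(44
[... 870 characters left out ...]
, np.int64(-126), np.int64(31))]
348 [(np.int64(284), 50, np.int64(455), np.int64(-136), np.int64(75)), (np.int64(286), 52, np.int64(456), np.int64(-134), np.int64(69)), (np.int64(288), 53, np.int64(455), np.int64(-136), np.int64(67)), (np.int64(290), 55, np.int64(456), np.int64(-134), np.int64(62)), (np.int64(292), 59, np.int64(457), np.int64(-133), np.int64(57)), (np.int64(294), 60, np.int64(459), np.int64(-130), np.int64(50)), (np.int64(296), 79, np.int64(457), np.int64(-133), np.int64(48)), (np.int64(298), 139, np.int64(463), np.int64(-124), np.int64(35)), (np.int64(300), 133, np.int64(462), np.int64(-125), np.int64(32)), (np.int64(302), 132, np.int64(461), np.int64(-126), np.int64(29))]
```

Reported z reads about 26 mm low, since the real tip is at z≈0.046 and x/y agree. I'll open, go lower and regrip.

>>> {"op": "step_arm", "data": {
  "series": [
    [0,0,0,0,0,0,0.5],
    [0,0,0,0,0,0,0.5],
    [0,0,0,0,0,0,0.5],
    [0,0,0,0,0,0,0.5],
    [0,0,-6,0,0,0,0.5],
    [0,0,-6,0,0,0,0.5],
    [0,0,-4,0,0,0,0.5],
    [0,0,-3,0,0,0,0.5],
    [0,0,-2,0,0,0,0.5],
    [0,0,0,0,0,0,0.5],
    [0,0,0,0,0,0,0.5]
  ]
}}

```text
clock: 5.4
tool_pos: [0.457, -0.1178, -0.0013]
eef_rot: [-0.0, 1.0, 0.0, -0.0]
contact_force: [0.8, -0.4, 0.5]
opening: 0.5
finger_force: 0.0
```

```bash
python3 - <<'E'
from h import *
p,d=r.snapshot("side");print(r.get_state()["tool_pos"],r.get_state()["contact_force"])
for u in(350,354):
    uv=np.array([[u,v] for v in range(295,320)])
    P=cloud("side",d,uv)
    print(u,[(int(v),int(p[v,u].max()),*(P[i]*1000).round().astype(int).tolist()) for i,(_,v) in enumerate(uv)][::2])
E
```

```text
[ 0.4570987  -0.11785562 -0.00122469] [-0.86032926 -0.2784169   0.49573456]
350 [(295, 61, 422, -197, 115), (297, 56, 423, -195, 109), (299, 55, 423, -195, 106), (301, 55, 423, -197, 104), (303, 54, 423, -196, 99), (305, 53, 422, -198, 98), (307, 52, 423, -196, 92), (309, 52, 423, -197, 89), (311, 50, 449, -154, 39), (313, 51, 448, -156, 37), (315, 50, 448, -155, 32), (317, 74, 449, -153, 26), (319, 117, 451, -150, 18)]
354 [(295, 54, 423, -206, 122), (297, 53, 423, -207, 119), (299, 51, 422, -208, 117), (301, 50, 422, -208, 113), (303, 50, 424, -205, 106), (305, 49, 424, -204, 102), (307, 49, 424, -205, 99), (309, 50, 426, -202, 92), (311, 49, 426, -203, 89), (313, 48, 455, -155, 32), (315, 58, 456, -154, 28), (317, 117, 459, -148, 17), (319, 118, 457, -153, 18)]
```

>>> {"op": "step_arm", "data": {
  "series": [
    [0,0,-3,0,0,0,0.5],
    [0,0,0,0,0,0,0.7],
    [0,0,0,0,0,0,0.9],
    [0,0,0,0,0,0,1],
    [0,0,0,0,0,0,1],
    [0,0,0,0,0,0,1]
  ],
  "force": 12
}}

```text
clock: 6.05
tool_pos: [0.4571, -0.1178, -0.0043]
eef_rot: [-0.0, 1.0, 0.0, 0.0]
contact_force: [-0.4, 0.8, -0.3]
opening: 0.196
finger_force: 12.0
```

>>> {"op": "step_arm", "data": {
  "series": [
    [0,0,20,0,0,0,1],
    [0,0,30,0,0,0,1],
    [0,0,30,0,0,0,1],
    [4,25,0,0,0,0,1],
    [5,35,0,0,0,0,1],
    [5,35,0,0,0,0,1],
    [5,35,0,0,0,0,1],
    [5,35,0,0,0,0,1],
    [5,35,0,0,0,0,1],
    [5,35,0,0,0,0,1],
    [5,30,0,0,0,0,1],
    [0,10,0,0,0,0,1],
    [0,0,0,0,0,0,1],
    [0,0,-30,0,0,0,1],
    [0,0,-25,0,0,0,1],
    [0,0,-13,0,0,0,1],
    [0,0,-7,0,0,0,1],
    [0,0,-4,0,0,0,1],
    [0,0,0,0,0,0,1],
    [0,0,0,0,0,0,1]
  ]
}}

```text
clock: 8.05
tool_pos: [0.4965, 0.1571, -0.0027]
eef_rot: [0.0, 1.0, 0.0, 0.0]
contact_force: [-0.8, -0.2, -0.2]
opening: 0.201
finger_force: 12.0
```

>>> {"op": "step_arm", "data": {
  "series": [
    [0,0,-2,0,0,0,1],
    [0,0,-2,0,0,0,1],
    [0,0,-1,0,0,0,1],
    [0,0,0,0,0,0,1],
    [0,0,0,0,0,0,1]
  ]
}}

```text
clock: 8.55
tool_pos: [0.4961, 0.1572, -0.0082]
eef_rot: [-0.0, 1.0, 0.0, 0.0]
contact_force: [0.1, 0.2, 0.8]
opening: 0.193
finger_force: 12.0
```

>>> {"op": "step_arm", "data": {
  "series": [
    [0,0,0,0,0,0,0.75],
    [0,0,0,0,0,0,0.55],
    [0,0,0,0,0,0,0.5],
    [0,0,10,0,0,0,0.5],
    [0,0,25,0,0,0,0.5],
    [0,0,30,0,0,0,0.4],
    [0,0,20,0,0,0,0.3],
    [6,-25,0,0,0,0,0.2],
    [7,-35,0,0,0,0,0.2],
    [7,-35,0,0,0,0,0.2],
    [7,-35,0,0,0,0,0.2],
    [8,-35,0,0,0,0,0.2],
    [8,-35,0,0,0,0,0.2],
    [7,-33,0,0,0,0,0.2],
    [5,-20,0,0,0,0,0.2],
    [2,-10,0,0,0,0,0.2],
    [0,0,0,0,0,0,0.2],
    [0,0,-15,0,0,0,0.2],
    [0,0,-10,0,0,0,0.2],
    [0,0,0,0,0,0,0.2]
  ]
}}

```text
clock: 10.55
tool_pos: [0.5518, -0.1039, 0.0506]
eef_rot: [-0.001, 1.0, 0.001, -0.001]
contact_force: [-0.3, 0.4, 0.1]
opening: 0.802
finger_force: 0.0
```

```bash
python3 - <<'E'
from h import *
p,d=r.snapshot("top");print(r.get_state()["tool_pos"],chucks("top",p,d,(190,190,290,290)))
p,d=r.snapshot("side");print(chucks("side",p,d,(240,180,335,250)));print(chucks("side",p,d))
cv2.imwrite("pics/e.png",cv2.resize(p[150:390,240:480],(600,600)))
E
```

```text
[ 0.55232436 -0.10430838  0.05121661] {'yellow': array([0.4955, 0.1578, 0.0349, 0.0083])}
{'yellow': array([0.4969, 0.1538, 0.0335, 0.01  ])}
{'red': array([ 0.5519, -0.1176,  0.0478,  0.0306]), 'yellow': array([ 0.5076, -0.3715,  0.0607,  0.0009]), 'green': array([ 0.5616, -0.2031,  0.0408,  0.0151]), 'blue': array([ 0.4676, -0.2127,  0.0518,  0.0292])}
```

View pics/e.png

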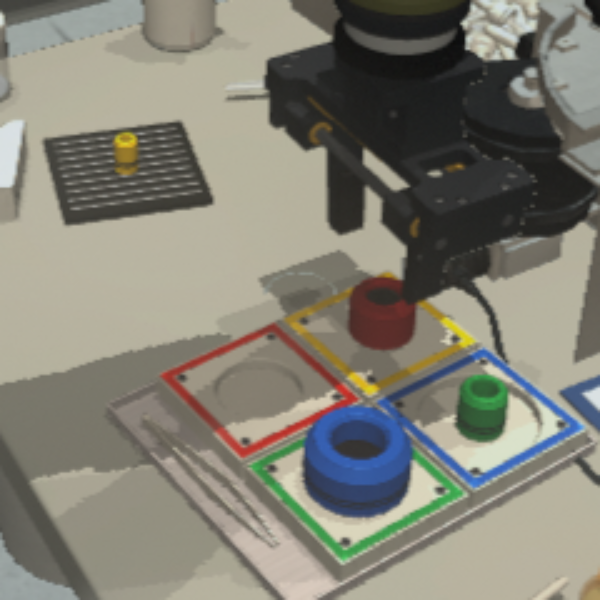

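Yellow stands upright on the pad at (125,148), the red nest is empty, and the open gripper is over the red chuck at (382,312). Descend and grip red.

>>> {"op": "step_arm", "data": {
  "series": [
    [1,-1,-15,0,0,0,0.2],
    [0,0,-13,0,0,0,0.2],
    [0,0,-10,0,0,0,0.2],
    [0,0,-6,0,0,0,0.2],
    [0,0,-3,0,0,0,0.2],
    [0,0,0,0,0,0,0.2],
    [0,0,0,0,0,0,0.4],
    [0,0,0,0,0,0,0.55],
    [0,0,0,0,0,0,0.65],
    [0,0,0,0,0,0,0.65],
    [0,0,0,0,0,0,0.65]
  ],
  "force": 15
}}

```text
clock: 11.75
tool_pos: [0.5542, -0.1069, 0.005]
eef_rot: [-0.0, 1.0, 0.0, 0.0]
contact_force: [0.7, 0.9, 2.3]
opening: 0.476
finger_force: 15.0
```

>>> {"op": "step_arm", "data": {
  "series": [
    [0,0,15,0,0,0,0.65],
    [0,0,20,0,0,0,0.65],
    [-15,-1,10,0,0,0,0.65],
    [-25,-2,0,0,0,0,0.65],
    [-25,-3,0,0,0,0,0.65],
    [-20,-2,0,0,0,0,0.65],
    [-10,-1,0,0,0,0,0.65],
    [0,0,0,0,0,0,0.65],
    [0,0,-15,0,0,0,0.65],
    [0,0,-15,0,0,0,0.65],
    [0,0,-9,0,0,0,0.65],
    [0,0,-4,0,0,0,0.65],
    [0,0,-4,0,0,0,0.65],
    [0,0,-3,0,0,0,0.65],
    [0,0,-2,0,0,0,0.65],
    [0,0,0,0,0,0,0.65],
    [0,0,0,0,0,0,0.65]
  ]
}}

```text
clock: 13.45
tool_pos: [0.4591, -0.1159, -0.0021]
eef_rot: [-0.0, 1.0, 0.0, 0.0]
contact_force: [-1.1, -0.1, -0.7]
opening: 0.477
finger_force: 15.0
```

>>> {"op": "step_arm", "data": {
  "series": [
    [0,0,-1,0,0,0,0.65],
    [0,0,0,0,0,0,0.4],
    [0,0,0,0,0,0,0.25],
    [0,0,0,0,0,0,0.2],
    [0,0,10,0,0,0,0.2],
    [0,0,30,0,0,0,0.2],
    [0,0,40,0,0,0,0.3],
    [3,25,0,0,0,0,0.5],
    [5,35,0,0,0,0,0.5],
    [5,35,0,0,0,0,0.5],
    [5,35,0,0,0,0,0.5],
    [5,35,0,0,0,0,0.5],
    [5,35,0,0,0,0,0.5],
    [5,35,0,0,0,0,0.5],
    [4,28,0,0,0,0,0.5],
    [0,10,0,0,0,0,0.5],
    [0,0,0,0,0,0,0.5],
    [0,0,-15,0,0,0,0.5],
    [0,0,0,0,0,0,0.5]
  ]
}}

```text
clock: 15.35
tool_pos: [0.4948, 0.1539, 0.0608]
eef_rot: [0.001, 1.0, -0.002, -0.002]
contact_force: [-0.4, -0.7, 0.6]
opening: 0.502
finger_force: 0.0
```

```bash
python3 - <<'E'
from h import *
print(r.get_state()["tool_pos"])
for n in("top","side"):
    p,d=r.snapshot(n);print(n,chucks(n,p,d))
E
```

```text
[0.49481462 0.15393033 0.0608066 ]
top {'red': array([ 0.459 , -0.1139,  0.0415,  0.0192]), 'green': array([ 0.5624, -0.199 ,  0.0426,  0.0132]), 'blue': array([ 0.4676, -0.2083,  0.0529,  0.029 ])}
side {'red': array([ 0.459 , -0.1181,  0.0404,  0.021 ]), 'yellow': array([ 0.5081, -0.3697,  0.0653,  0.0013]), 'green': array([ 0.5622, -0.2044,  0.0409,  0.0146]), 'blue': array([ 0.4679, -0.2133,  0.052 ,  0.0287])}
```

>>> {"op": "step_arm", "data": {
  "series": [
    [1,3,-15,0,0,0,0.5],
    [0,0,-20,0,0,0,0.5],
    [0,0,-15,0,0,0,0.5],
    [0,0,-10,0,0,0,0.5],
    [0,0,-6,0,0,0,0.5],
    [0,0,-2,0,0,0,0.5],
    [0,0,0,0,0,0,0.5],
    [0,0,0,0,0,0,0.7],
    [0,0,0,0,0,0,0.85],
    [0,0,0,0,0,0,1],
    [0,0,0,0,0,0,1],
    [0,0,0,0,0,0,1]
  ],
  "force": 12
}}

```text
clock: 16.65
tool_pos: [0.4972, 0.1601, -0.006]
eef_rot: [-0.0, 1.0, 0.0, 0.0]
contact_force: [0.4, -0.2, 2.6]
opening: 0.198
finger_force: 12.0
```

>>> {"op": "step_arm", "data": {
  "series": [
    [0,0,20,0,0,0,1],
    [0,0,30,0,0,0,1],
    [0,0,30,0,0,0,1],
    [6,-25,0,0,0,0,1],
    [8,-35,0,0,0,0,1],
    [8,-35,0,0,0,0,1],
    [8,-35,0,0,0,0,1],
    [8,-35,0,0,0,0,1],
    [8,-35,0,0,0,0,1],
    [6,-35,0,0,0,0,1],
    [4,-20,0,0,0,0,1],
    [1,-10,0,0,0,0,1],
    [0,0,0,0,0,0,1],
    [0,0,-20,0,0,0,1],
    [0,0,-20,0,0,0,1],
    [0,0,-15,0,0,0,1],
    [0,0,-6,0,0,0,1],
    [0,0,0,0,0,0,1],
    [0,0,0,0,0,0,1]
  ]
}}

```text
clock: 18.55
tool_pos: [0.5544, -0.1038, 0.0132]
eef_rot: [-0.001, 1.0, 0.0, 0.0]
contact_force: [-0.1, 0.8, 0.3]
opening: 0.196
finger_force: 12.0
```

```bash
python3 - <<'E'
from h import *
print(r.get_state()["tool_pos"])
p,d=r.snapshot("side");print(chucks("side",p,d,(350,240,440,300)))
E
```

```text
[ 0.55440818 -0.10384004  0.01322658]
{'red': array([ 0.4696, -0.1222,  0.0408,  0.0129]), 'yellow': array([ 0.5495, -0.1076,  0.0541,  0.012 ])}
```

>>> {"op": "step_arm", "data": {
  "series": [
    [0,-1,-5,0,0,0,1],
    [0,0,-4,0,0,0,1],
    [0,0,-3,0,0,0,1],
    [0,0,-2,0,0,0,1],
    [0,0,0,0,0,0,1],
    [0,0,0,0,0,0,1]
  ]
}}

```text
clock: 19.2
tool_pos: [0.554, -0.1058, -0.0013]
eef_rot: [-0.0, 1.0, 0.0, -0.0]
contact_force: [0.1, -0.5, -0.6]
opening: 0.192
finger_force: 12.0
```

>>> {"op": "step_arm", "data": {
  "series": [
    [0,0,-0.5,0,0,0,1],
    [0,0,0,0,0,0,0.8],
    [0,0,0,0,0,0,0.6],
    [0,0,0,0,0,0,0.5],
    [0,0,10,0,0,0,0.5],
    [0,0,30,0,0,0,0.5],
    [0,0,35,0,0,0,0.4],
    [2,-20,0,0,0,0,0.4],
    [2,-25,0,0,0,0,0.4],
    [2,-25,0,0,0,0,0.4],
    [2,-18,0,0,0,0,0.4],
    [0,-8,0,0,0,0,0.4],
    [0,0,-15,0,0,0,0.4],
    [0,0,-10,0,0,0,0.4],
    [0,0,0,0,0,0,0.4]
  ]
}}

```text
clock: 20.7
tool_pos: [0.5605, -0.1996, 0.0462]
eef_rot: [-0.001, 1.0, 0.001, -0.002]
contact_force: [-0.6, 1.4, -0.3]
opening: 0.602
finger_force: 0.0
```

```bash
python3 - <<'E'
from h import *
print(r.get_state()["tool_pos"])
p,d=r.snapshot("side");print(chucks("side",p,d))
cv2.imwrite("pics/f.png",cv2.resize(p[200:390,280:470],(600,600)))
E
```

```text
[ 0.56053518 -0.19959249  0.04615755]
{'red': array([ 0.4592, -0.1191,  0.0403,  0.0218]), 'yellow': array([ 0.5543, -0.1073,  0.037 ,  0.0097]), 'green': array([ 0.5616, -0.209 ,  0.0406,  0.0188]), 'blue': array([ 0.4668, -0.2144,  0.0518,  0.0292])}
```

View pics/f.png

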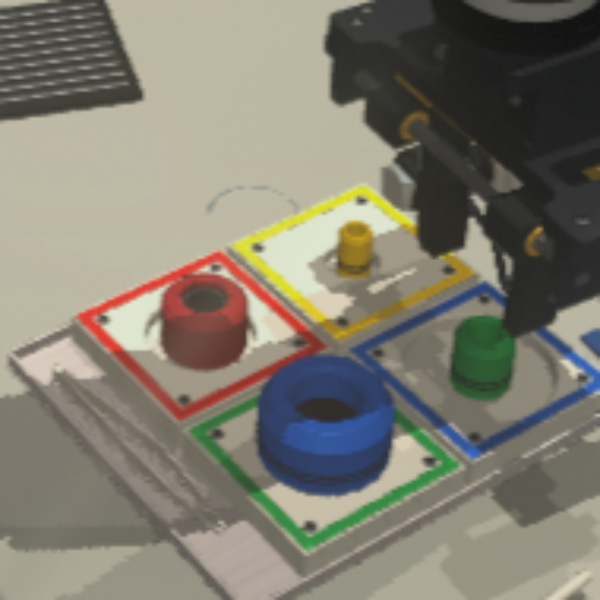

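Red is seated at (205,320) and yellow at (355,248). The gripper is over green at (483,355). Grip green.

>>> {"op": "step_arm", "data": {
  "series": [
    [0,0,-18,0,0,0,0.4],
    [0,0,-15,0,0,0,0.4],
    [0,0,-10,0,0,0,0.4],
    [0,0,-6,0,0,0,0.4],
    [0,0,-2,0,0,0,0.4],
    [0,0,0,0,0,0,0.4],
    [0,0,0,0,0,0,0.6],
    [0,0,0,0,0,0,0.75],
    [0,0,0,0,0,0,0.8],
    [0,0,0,0,0,0,0.8],
    [0,0,0,0,0,0,0.8]
  ],
  "force": 12
}}

```text
clock: 21.85
tool_pos: [0.5623, -0.202, -0.0024]
eef_rot: [-0.0, 1.0, -0.0, 0.0]
contact_force: [-0.7, -0.7, 3.6]
opening: 0.335
finger_force: 12.0
```

>>> {"op": "step_arm", "data": {
  "series": [
    [0,0,20,0,0,0,0.8],
    [0,0,30,0,0,0,0.8],
    [0,0,30,0,0,0,0.8],
    [-4,24,0,0,0,0,0.8],
    [-7,40,0,0,0,0,0.8],
    [-7,40,0,0,0,0,0.8],
    [-8,40,0,0,0,0,0.8],
    [-8,40,0,0,0,0,0.8],
    [-8,40,0,0,0,0,0.8],
    [-8,40,0,0,0,0,0.8],
    [-8,40,0,0,0,0,0.8],
    [-6,35,0,0,0,0,0.8],
    [-2,20,0,0,0,0,0.8],
    [0,0,0,0,0,0,0.8],
    [0,0,-25,0,0,0,0.8],
    [0,0,-25,0,0,0,0.8],
    [0,0,-17,0,0,0,0.8],
    [0,0,-10,0,0,0,0.8],
    [0,0,-4,0,0,0,0.8],
    [0,0,0,0,0,0,0.8]
  ]
}}

```text
clock: 23.85
tool_pos: [0.4961, 0.1564, -0.0039]
eef_rot: [0.0, 1.0, -0.0, -0.0]
contact_force: [-0.0, -0.5, 0.2]
opening: 0.335
finger_force: 12.0
```

>>> {"op": "step_arm", "data": {
  "series": [
    [0,0,-1,0,0,0,0.8],
    [0,0,-1,0,0,0,0.8],
    [0,0,0,0,0,0,0.8],
    [0,0,0,0,0,0,0.8]
  ]
}}

```text
clock: 24.25
tool_pos: [0.4963, 0.1572, -0.0055]
eef_rot: [-0.0, 1.0, 0.0, 0.0]
contact_force: [0.6, -0.4, -0.7]
opening: 0.334
finger_force: 12.0
```

>>> {"op": "step_arm", "data": {
  "series": [
    [0,0,-0.7,0,0,0,0.8],
    [0,0,0,0,0,0,0.6],
    [0,0,0,0,0,0,0.45],
    [0,0,0,0,0,0,0.4],
    [0,0,10,0,0,0,0.4],
    [0,0,30,0,0,0,0.4],
    [0,0,45,0,0,0,0.3],
    [-2,-25,0,0,0,0,0.05],
    [-3,-40,0,0,0,0,0.05],
    [-3,-40,0,0,0,0,0.05],
    [-4,-40,0,0,0,0,0.05],
    [-4,-40,0,0,0,0,0.05],
    [-4,-40,0,0,0,0,0.05],
    [-3,-40,0,0,0,0,0.05],
    [-3,-40,0,0,0,0,0.05],
    [-2,-35,0,0,0,0,0.05],
    [0,-20,0,0,0,0,0.05],
    [0,-8,0,0,0,0,0.05],
    [0,0,0,0,0,0,0.05],
    [0,0,0,0,0,0,0.05]
  ]
}}

```text
clock: 26.25
tool_pos: [0.4684, -0.2092, 0.0788]
eef_rot: [-0.001, 1.0, 0.001, 0.0]
contact_force: [-0.2, -0.1, -0.7]
opening: 0.954
finger_force: 0.0
```

```bash
python3 - <<'E'
from h import *
print(r.get_state()["tool_pos"])
p,d=r.snapshot("top");print(chucks("top",p,d,(190,190,290,290)))
p,d=r.snapshot("side");print(chucks("side",p,d,(240,180,335,250)));print(chucks("side",p,d))
E
```

```text
[ 0.46840292 -0.20918737  0.07879698]
{'green': array([0.4967, 0.1579, 0.0383, 0.0142])}
{'green': array([0.4979, 0.1544, 0.0363, 0.0154])}
{'red': array([ 0.4587, -0.1187,  0.0402,  0.0213]), 'yellow': array([ 0.4779, -0.2643,  0.1983,  0.0104]), 'blue': array([ 0.4686, -0.2218,  0.0517,  0.0352])}
```

>>> {"op": "step_arm", "data": {
  "series": [
    [0,-1,-20,0,0,0,0.05],
    [0,0,-20,0,0,0,0.05],
    [0,0,-15,0,0,0,0.05],
    [0,0,-10,0,0,0,0.05],
    [0,0,-6,0,0,0,0.05],
    [0,0,-3,0,0,0,0.05],
    [0,0,0,0,0,0,0.05],
    [0,0,0,0,0,0,0.2],
    [0,0,0,0,0,0,0.35],
    [0,0,0,0,0,0,0.45],
    [0,0,0,0,0,0,0.45],
    [0,0,0,0,0,0,0.45]
  ],
  "force": 20
}}

```text
clock: 27.55
tool_pos: [0.4683, -0.2119, 0.0049]
eef_rot: [-0.0, 1.0, -0.0, 0.0]
contact_force: [0.3, -0.2, 5.4]
opening: 0.703
finger_force: 20.0
```

>>> {"op": "step_arm", "data": {
  "series": [
    [0,0,15,0,0,0,0.45],
    [0,0,20,0,0,0,0.45],
    [15,1,10,0,0,0,0.45],
    [25,3,0,0,0,0,0.45],
    [25,3,0,0,0,0,0.45],
    [20,3,0,0,0,0,0.45],
    [9.5,1,0,0,0,0,0.45],
    [0,0,0,0,0,0,0.45],
    [0,0,-15,0,0,0,0.45],
    [0,0,-15,0,0,0,0.45],
    [0,0,-9,0,0,0,0.45],
    [0,0,-4,0,0,0,0.45],
    [0,0,-4,0,0,0,0.45],
    [0,0,-3,0,0,0,0.45],
    [0,0,-2,0,0,0,0.45],
    [0,0,0,0,0,0,0.45],
    [0,0,0,0,0,0,0.45]
  ]
}}

```text
clock: 29.25
tool_pos: [0.5628, -0.2009, -0.0022]
eef_rot: [-0.0, 1.0, -0.0, 0.0]
contact_force: [0.3, 0.1, -1.0]
opening: 0.698
finger_force: 20.0
```

>>> {"op": "step_arm", "data": {
  "series": [
    [0,0,-0.8,0,0,0,0.45],
    [0,0,0,0,0,0,0.2],
    [0,0,0,0,0,0,0.05],
    [0,0,0,0,0,0,0.05],
    [0,0,10,0,0,0,0.05],
    [0,0,30,0,0,0,0.05],
    [0,0,40,0,0,0,0.2],
    [-4,25,0,0,0,0,0.4],
    [-8,40,0,0,0,0,0.4],
    [-8,40,0,0,0,0,0.4],
    [-8,40,0,0,0,0,0.4],
    [-8,40,0,0,0,0,0.4],
    [-8,40,0,0,0,0,0.4],
    [-8,40,0,0,0,0,0.4],
    [-8,40,0,0,0,0,0.4],
    [-4,32,0,0,0,0,0.4],
    [-2,20,0,0,0,0,0.4],
    [0,0,0,0,0,0,0.4],
    [0,0,-15,0,0,0,0.4],
    [0,0,-15,0,0,0,0.4]
  ]
}}

```text
clock: 31.25
tool_pos: [0.4974, 0.1546, 0.0471]
eef_rot: [0.001, 1.0, -0.0, 0.001]
contact_force: [-0.4, -0.5, 0.1]
opening: 0.6
finger_force: 0.0
```

```bash
python3 - <<'E'
from h import *
print(r.get_state()["tool_pos"])
for n in("top","side"):
    p,d=r.snapshot(n);print(n,chucks(n,p,d))
E
```

```text
[0.49735779 0.15457342 0.04712819]
top {'red': array([ 0.4591, -0.114 ,  0.0417,  0.0192]), 'yellow': array([ 0.5527, -0.1038,  0.038 ,  0.0081]), 'blue': array([ 0.562 , -0.1983,  0.0446,  0.0292])}
side {'red': array([ 0.4595, -0.117 ,  0.0405,  0.0221]), 'yellow': array([ 0.5529, -0.1069,  0.0373,  0.0097]), 'blue': array([ 0.562 , -0.2035,  0.0438,  0.0294])}
```

Blue, red and yellow are seated and centred. Now green.

>>> {"op": "step_arm", "data": {
  "series": [
    [0,0,-18,0,0,0,0.4],
    [0,0,-15,0,0,0,0.4],
    [0,0,-10,0,0,0,0.4],
    [0,0,-6,0,0,0,0.4],
    [0,0,-3,0,0,0,0.4],
    [0,0,0,0,0,0,0.4],
    [0,0,0,0,0,0,0.6],
    [0,0,0,0,0,0,0.75],
    [0,0,0,0,0,0,0.8],
    [0,0,0,0,0,0,0.8],
    [0,0,0,0,0,0,0.8]
  ],
  "force": 12
}}

```text
clock: 32.45
tool_pos: [0.4968, 0.1563, -0.005]
eef_rot: [-0.0, 1.0, 0.0, 0.0]
contact_force: [0.4, 0.1, 3.2]
opening: 0.334
finger_force: 12.0
```

>>> {"op": "step_arm", "data": {
  "series": [
    [0,0,20,0,0,0,0.8],
    [0,0,30,0,0,0,0.8],
    [0,0,30,0,0,0,0.8],
    [-2,-25,0,0,0,0,0.8],
    [-3,-40,0,0,0,0,0.8],
    [-4,-40,0,0,0,0,0.8],
    [-4,-40,0,0,0,0,0.8],
    [-4,-40,0,0,0,0,0.8],
    [-4,-40,0,0,0,0,0.8],
    [-4,-40,0,0,0,0,0.8],
    [-3,-40,0,0,0,0,0.8],
    [-1,-34,0,0,0,0,0.8],
    [0,-20,0,0,0,0,0.8],
    [0,-8,0,0,0,0,0.8],
    [0,0,0,0,0,0,0.8],
    [0,0,-25,0,0,0,0.8],
    [0,0,-20,0,0,0,0.8],
    [0,0,-12,0,0,0,0.8],
    [0,0,0,0,0,0,0.8],
    [0,0,0,0,0,0,0.8]
  ]
}}

```text
clock: 34.45
tool_pos: [0.4679, -0.2098, 0.018]
eef_rot: [-0.001, 1.0, 0.0, 0.0]
contact_force: [0.1, 0.4, -0.2]
opening: 0.332
finger_force: 12.0
```

>>> {"op": "step_arm", "data": {
  "series": [
    [0,0,-6,0,0,0,0.8],
    [0,0,-5,0,0,0,0.8],
    [0,0,-4,0,0,0,0.8],
    [0,0,-3,0,0,0,0.8],
    [0,0,0,0,0,0,0.8],
    [0,0,0,0,0,0,0.8]
  ]
}}

```text
clock: 35.05
tool_pos: [0.4675, -0.2108, -0.0004]
eef_rot: [-0.0, 1.0, 0.0, -0.0]
contact_force: [-0.4, -1.0, -0.1]
opening: 0.336
finger_force: 12.0
```

Release, then lift and move aside.

>>> {"op": "step_arm", "data": {
  "series": [
    [0,0,-0.6,0,0,0,0.8],
    [0,0,0,0,0,0,0.6],
    [0,0,0,0,0,0,0.45],
    [0,0,0,0,0,0,0.4],
    [0,0,10,0,0,0,0.4],
    [0,0,30,0,0,0,0.4],
    [0,0,40,0,0,0,0.4],
    [0,35,20,0,0,0,0.4],
    [0,40,20,0,0,0,0.4],
    [0,40,0,0,0,0,0.4],
    [0,40,0,0,0,0,0.4],
    [0,40,0,0,0,0,0.4],
    [0,40,0,0,0,0,0.4],
    [0,40,0,0,0,0,0.4],
    [0,40,0,0,0,0,0.4],
    [0,40,0,0,0,0,0.4],
    [0,0,0,0,0,0,0.4],
    [0,0,0,0,0,0,0.4]
  ]
}}

```text
clock: 36.85
tool_pos: [0.4672, 0.145, 0.1196]
eef_rot: [-0.001, 1.0, 0.0, 0.0]
contact_force: [-0.9, -0.8, 0.0]
opening: 0.597
finger_force: 0.0
```

```bash
python3 - <<'E'
from h import *
for n in("top","side"):
    p,d=r.snapshot(n);print(n,chucks(n,p,d))
cv2.imwrite("pics/g.png",cv2.resize(p[200:390,280:470],(600,600)))
E
```

```text
top {'red': array([ 0.459 , -0.1137,  0.0414,  0.0192]), 'yellow': array([ 0.5522, -0.1034,  0.0383,  0.0081]), 'green': array([ 0.4679, -0.209 ,  0.0417,  0.0121]), 'blue': array([ 0.5619, -0.1983,  0.0447,  0.0292])}
side {'red': array([ 0.4585, -0.1178,  0.0406,  0.0211]), 'yellow': array([ 0.5535, -0.1084,  0.0377,  0.0088]), 'green': array([ 0.4681, -0.2128,  0.0414,  0.0142]), 'blue': array([ 0.5616, -0.2032,  0.044 ,  0.0293])}
```

View pics/g.png

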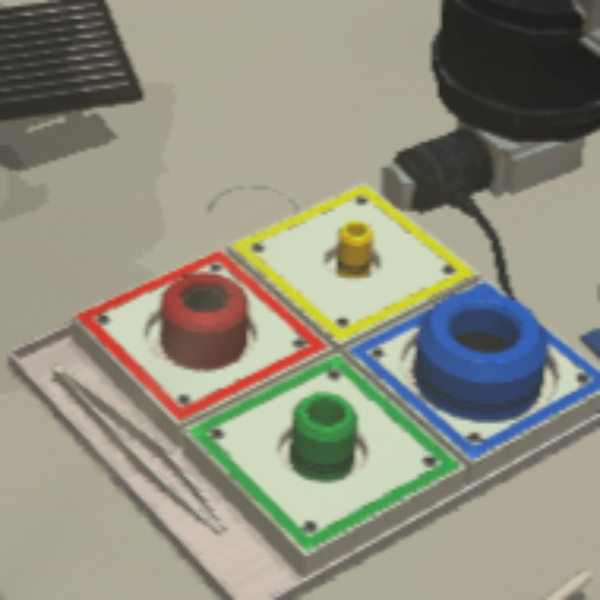

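All four chucks stand upright and seated in their own nests: red (205,320), yellow (355,248), blue (480,350) and green (325,435). Handing in.

```bash
python3 -c "
from plant import r
print(r.finish_job())"
```

```text
the job is handed in; nothing more can be done
None
```

The job is handed in: in the final images all four chucks stand upright, fully down and within about 2 mm of centre in the nests of their own colour, at about 37 s on the robot clock, though the hand-in returned no verdict.

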